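# Vent the bench steriliser and free its lid clamps

## Task

The small bench steriliser has finished its run: vent it, then free its lid so that it can be opened later. Press the black vent cap in the middle of the lid down and turn it clockwise until it drops into its hidden slots, push it fully down against its spring to the stop, turn it on clockwise and let go so that it stays locked down. Only then turn each of the three lid clamps counter-clockwise all the way to its end stop, without shifting the steriliser or disturbing the things round it.

Things in the scene. Friction and masses are not known exactly. Their poses are not given: they have to be found in the camera images.
- steriliser: low round metal pot with lid, 182 mm across, 121 mm high, 5 kg, loose on rubber feet; black loop handles at its +x and -x (to 118 mm from the axis, 78 mm up), a small round gauge on the lid (138 mm up, 52 mm from the axis). Origin: centre of its underside, z up. The vent is on its axis; three clamps stand 104 mm from the axis at +90 (a), -150 (b) and -30 degrees (c) in its frame.
- steriliser_side (a point): a mark on the pot's rim at its +x side, 100 mm from the axis, 110 mm up; shows how the pot is turned
- vent_cap: black ribbed round cap, 56 mm across, 20 mm high, with a grip bar on top along its x axis, 62 mm long, 14 mm thick (y). Origin: on the axis at the cap's lower face, 146 mm above the table when up; the deck beside the bar is 20 mm above the origin, the bar's top 44 mm. Two pins hidden under it slide on a fixed rim that has two hidden slots half a turn apart. Turns freely when up.
- vent_grip (a point): middle of the cap's grip bar, 36 mm above the cap's origin, 8 mm below the bar's top, axes as the cap's (x along the bar). The unseen slots lie 0.25 to 0.8 rad clockwise (from above) of where the cap starts; +-0.13 rad of play lets it drop in. At the bottom a further 0.5 to 0.68 rad clockwise takes the pins under the rim (0.68: hard stop).
- vent (a joint): how far the cap is pressed down, m: 0 up, 0.003 pins on the rim outside the slots, 0.0145 at the stop; above 0.012 it can turn under the rim; let go when locked, it rises to 0.012 and stays. The spring pushes back with 5 N when up, 12 N at the stop.
- clamp_a (a joint): turn of the clamp at +90 degrees, rad: 0 (bar and dog radial, dog over the lid rim) to 1.45 (end stop, dog clear of the lid), counter-clockwise from above; starts anywhere in 0 to 0.3; stiff, 0.25 Nm
- clamp_b (a joint): the same for the clamp at -150 degrees
- clamp_c (a joint): the same for the clamp at -30 degrees
- clamp_a_grip (a point): on the turning axis of clamp a in its black grip bar, 145 mm above the table; the bar lies along this point's x axis, 64 mm long, 14 mm thick (y), its top 8 mm above this point and its underside 16 mm below; the steel dog under it points to +x
- clamp_b_grip (a point): the same for clamp b
- clamp_c_grip (a point): the same for clamp c
- jar_plain: clear round lidded jar of dark leaf mould, 102 mm across, 73 mm high, to the left of the steriliser; bystander. Origin under its centre
- jar_fed: the same kind of jar with a blue patch inside, to the left and further off; bystander. Origin under its centre
- feed_canister: square clear canister with a brown lid, 68x58x113 mm, to the right; bystander. Origin under its centre
- food_cup: empty milky cup, 106 mm across, 76 mm high, far right; bystander. Origin under its centre

How it is judged:
On the way, in this order (a step that is already met when the one before it is completed fails the run):
1. the vent cap is pressed down to its stop (value of joint vent above 0.013 m), for 0.05 s.
2. the vent cap is locked down, let go, while all three clamps still hold the lid (value of joint vent above 0.0105 m and contact force between the fingers and vent_cap below 0.3 N and value of joint each of clamp_a, clamp_b, clamp_c below 0.6 rad), for 0.2 s.
At the end, for the whole second after the job is handed in: The vent cap stays locked down by itself (pressed by more than 10.5 mm), all three clamps are turned to within 0.1 rad of their end stops (past 1.35 of 1.45 rad), and the steriliser stands at rest, upright, within 25 mm of where it was and its rim mark within 35 mm (value of joint vent above 0.0105 m and value of joint each of clamp_a, clamp_b, clamp_c above 1.35 rad and distance of steriliser from where it was at the start of the episode below 0.025 m and distance of steriliser_side from where it was at the start of the episode below 0.035 m and angle between steriliser's own z axis and vertical below 0.05 rad and linear speed of steriliser below 0.01 m/s); the robot touches nothing.
It fails at once if a clamp is turned loose (past 0.6 rad) while the vent is not locked down (value of joint vent below 0.009 m and value of joint any of clamp_a, clamp_b, clamp_c above 0.6 rad).
It fails at once if the steriliser is dragged or twisted (more than 30 mm, its rim mark more than 40 mm) (distance of steriliser from where it was at the start of the episode above 0.03 m or distance of steriliser_side from where it was at the start of the episode above 0.04 m).
It fails at once if a bystander is pushed away (more than 30 mm) (distance of any of jar_plain, jar_fed, feed_canister, food_cup from where it was at the start of the episode above 0.03 m).
It also fails if it takes over 72 s, if anything falls off the work surface, if the arm or the gripper's body presses on something with over 40 N, if the wrist force passes 120 N, or if a joint passes its speed limit or range.

## Robot

A 6-joint arm with a two-finger parallel gripper is mounted at the origin on a cart in front of the work surface, level with it; the furniture and walls round the work are solid. World frame = base frame: x ahead of the robot, y to its left, z up, the work surface at z = 0. Lengths are in m, angles in rad, forces in N, time in s.
With the tool pointing down it reaches from about 0.275 to 0.875 m from the base axis. Payload 12.5 kg.
Tool frame: the origin (TCP) lies at the very end of the fingers, on their centre line; the grasp point (between the pads) lies 19 mm behind it; x points along the fingers, y is the direction in which the jaws open and shut, and the axes are right-handed (so a half turn about x gives the same grasp; the last joint's range is limited). The gripper opens to 85 mm and grips with 20 to 120 N. Pads are 22 mm wide; open, the fingers measure 114 mm over their backs; the gripper's body (76 mm by 85 mm) begins 54 mm behind the grasp point. The pads swing forward as they close: fully open they stand 13 mm farther back than shut.
Start: joints at [-1.305, 0.351, 1.652, -0, 1.139, -0.085], TCP at [0.189, -0.516, 0.231] pointing down, gripper open.
Joint ranges: [-2.75, 2.75], [-0.79, 2.1], [0.01, 2.65], [-1.57, 4.71], [0.07, 3.14], [-2.87, 2.87]. Speed limits (rad/s): [2.22, 2.22, 2.79, 3.14, 3.14, 3.14].

## Interface

Orientations are given as a 3x3 rotation matrix whose columns are the frame's x, y, z axes.
In Python, from bench import manip gives the robot as it stands. Calls block until the motion is done:
- manip.move_ptp(position, orientation): joint-space move of the TCP to a pose.
- manip.move_l(position, attitude=None, max_speed=0.15): straight line of the TCP; attitude=None keeps the orientation; max_speed is the mean speed in m/s.
- manip.move_j(angles): joint-space move.
- manip.set_gripper(opening, effort=None): opening from 0.0 (shut) to 1.0 (fully open); effort is the grip in N (None keeps the last); returns when the fingers have stopped.
- manip.dwell(seconds).
- manip.inverse_kinematics(position, orientation): joint angles nearest the present ones, or None.
- manip.grab_frame(name): name is "scene" or "side" or "wrist"; returns (picture, depth): 400x640x3 uint8, red, green, blue; 400x640 float32, m along the optical axis (not along the pixel's ray), 0 where there is no reading.
- manip.get_calibration(name): a dict with "camera_matrix" (3x3 intrinsics, pixels), "R" (3x3) and "t" (3): a world point X has camera coordinates R X + t. Camera axes: x right, y down, z forward; pixel columns grow to the right and rows downward; lengths in m; the calibration is good to about 2 mm. A picture is of the moment at which its call begins: read the wrist's pose just before it. get_calibration takes no time and is no camera call; for the wrist camera it gives the pose at the moment of the call.
A pose or a line that the arm cannot do raises manip.Unreachable and nothing moves.
- manip.sign_off(): hands the job in, once; it reports no verdict.
Trained networks look in the newest picture that a camera, given by its name, has taken for a name from the list of things; names that differ only in an ending like _2 or _b are one class to them, and where a whole thing is asked for, a point or a joint stands for the part that bears it (a point fixed in the world has none). Each returns a list of dicts, best first, with "confidence" (0 to 1); they miss things now and then, are a little off and sometimes report something else, mostly with a low value. They report only what shows in the picture. A call takes as long as a camera call.
- manip.look_for(camera, name): "at" ([x, y, z] in m, in world coordinates, good to about 4 mm: the middle of the surface that is visible of it).
Readings, each from a call of its own:
- manip.current_time(): time.
- manip.current_qpos(): joint angles.
- manip.current_joint_vel(): joint speeds.
- manip.current_joint_torque(): joint torques, N m.
- manip.current_ee_pos(): TCP position.
- manip.current_tcp_rot(): TCP orientation.
- manip.current_force(): force on the tool from outside, world axes, zero at the start.
- manip.current_ft_torque(): the same for the moment, N m.
- manip.current_grip_width(): opening from 0.0 (shut) to 1.0 (fully open).
Only numpy, scipy, OpenCV 4.12 (cv2) and the standard library are available. Lean on these libraries where they do the work, as an engineer would, in place of code of your own. Each camera call takes 0.05 s, during which the arm holds its last target. There are 200 camera calls.

## Working session

There is one attempt and no reset: what is moved stays moved. The work goes in short steps, each a Python script; the robot and the scene stay as the last script left them, time stands still between calls to the robot, and variables do not carry over. Pictures are saved under pics/ and viewed, about 8 in all and at most 12, crops included, and the job is handed in when it is done.

```bash
mkdir -p pics; ls
cat > h.py <<'E'
from bench import manip as m
import numpy as np, cv2
def save(cam,fn,crop=None,scale=1):
    p,d=m.grab_frame(cam)
    if crop: p=p[crop[1]:crop[3],crop[0]:crop[2]]
    if scale!=1: p=cv2.resize(p,None,fx=scale,fy=scale,interpolation=cv2.INTER_CUBIC)
    cv2.imwrite('pics/'+fn,p[:,:,::-1]); return d
E
python3 - <<'E'
from h import *
np.set_printoptions(precision=4,suppress=True)
a,_=m.grab_frame('scene'); b,_=m.grab_frame('side')
cv2.imwrite('pics/a.png',a[:,:,::-1]); cv2.imwrite('pics/b.png',b[:,:,::-1])
for c in ('scene','side'):
    k=m.get_calibration(c); print(c,k['camera_matrix'][0],-k['R'].T@k['t'],k['R'][2])
    for n in ('steriliser','steriliser_side','vent_cap','vent_grip','clamp_a_grip','jar_plain','feed_canister','food_cup','jar_fed'):
        print(n,[(np.round(r['at'],3).tolist(),round(r['confidence'],2)) for r in m.look_for(c,n)][:4])
print(m.current_time(),m.current_tcp_rot())
E
```

```text
pics
scene [375.1651   0.     322.0902] [0.0369 0.4875 0.6284] [ 0.6228 -0.5241 -0.5809]
steriliser [([0.542, 0.13, 0.114], 0.9)]
steriliser_side [([0.54, 0.126, 0.119], 0.81)]
vent_cap [([0.628, 0.176, 0.14], 0.7), ([0.55, 0.102, 0.163], 0.58)]
vent_grip [([0.553, 0.102, 0.162], 0.59), ([0.698, -0.221, 0.077], 0.16)]
clamp_a_grip [([0.626, 0.178, 0.137], 0.8)]
jar_plain [([0.528, 0.31, 0.066], 0.7)]
feed_canister [([0.412, -0.285, 0.079], 0.92), ([0.555, 0.105, 0.161], 0.24)]
food_cup [([0.699, -0.221, 0.074], 0.83), ([0.554, 0.1, 0.162], 0.43)]
jar_fed [([0.65, 0.31, 0.068], 0.8)]
side [507.1889   0.     322.358 ] [0.3705 1.067  0.769 ] [ 0.1495 -0.856  -0.4949]
steriliser [([0.553, 0.146, 0.116], 0.85), ([0.654, 0.32, 0.069], 0.69)]
steriliser_side [([0.557, 0.148, 0.119], 0.75)]
vent_cap [([0.566, 0.114, 0.169], 0.95)]
vent_grip [([0.566, 0.111, 0.163], 0.95)]
clamp_a_grip [([0.632, 0.181, 0.144], 0.95), ([0.656, 0.315, 0.066], 0.42), ([0.469, 0.121, 0.139], 0.18)]
jar_plain [([0.536, 0.327, 0.066], 0.83)]
feed_canister [([0.406, -0.285, 0.077], 0.73)]
food_cup [([0.708, -0.212, 0.067], 0.73)]
jar_fed [([0.658, 0.317, 0.067], 0.67)]
1.0 [[ 0.      0.3436 -0.9391]
 [ 0.     -0.9391 -0.3436]
 [-1.      0.     -0.    ]]
```

View pics/a.png

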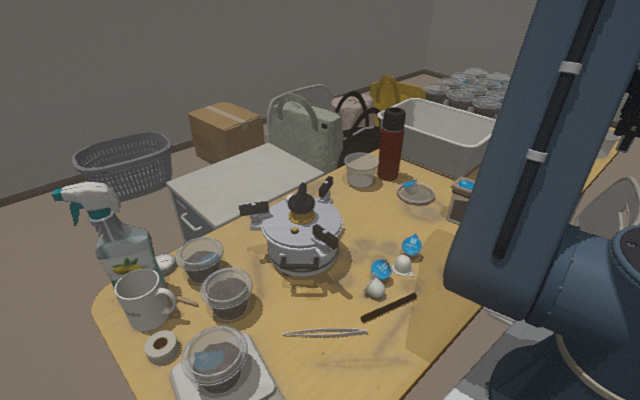

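View pics/b.png

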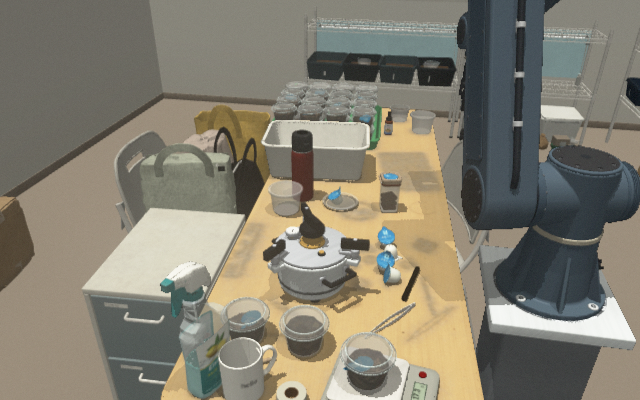

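```bash
cat >> h.py <<'E'
def Rd(yaw):
    c,s=np.cos(yaw),np.sin(yaw)
    return np.array([[0,c,s],[0,s,-c],[-1,0,0.]])
E
python3 - <<'E'
from h import *
np.set_printoptions(precision=4,suppress=True)
m.move_ptp([0.49,0.1,0.40],Rd(0.2))
k=m.get_calibration('wrist'); p,d=m.grab_frame('wrist')
np.savez('w.npz',p=p,d=d,K=k['camera_matrix'],R=k['R'],t=k['t'])
print(-k['R'].T@k['t'],k['R'][2],m.current_time(),m.current_force())
cv2.imwrite('pics/c.png',p[:,:,::-1])
for n in ('steriliser','steriliser_side','vent_grip','clamp_a_grip'):
    print(n,[(np.round(r['at'],3).tolist(),round(r['confidence'],2)) for r in m.look_for('wrist',n)][:5])
E
```

```text
[0.4735 0.1806 0.5427] [ 0.0639 -0.3181 -0.9459] 3.5583 [-0.1516 -0.2313  0.0205]
steriliser [([0.559, 0.117, 0.116], 0.8)]
steriliser_side [([0.562, 0.114, 0.118], 0.98)]
vent_grip [([0.567, 0.102, 0.165], 0.56)]
clamp_a_grip [([0.636, 0.174, 0.152], 0.82)]
```

View pics/c.png

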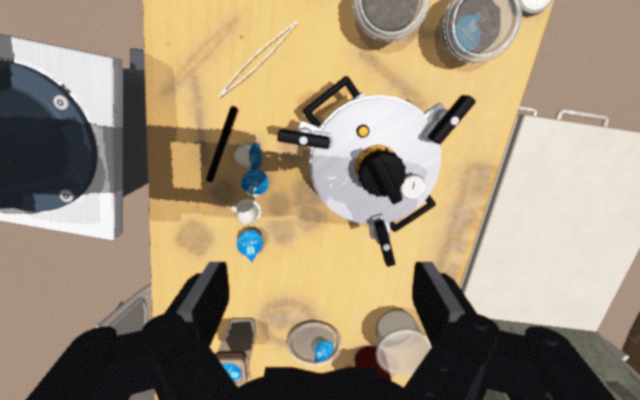

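```bash
cat >> h.py <<'E'
def cloud(p,d,K,R,t):
    v,u=np.nonzero(d>0); z=d[v,u]
    X=np.stack([(u-K[0,2])/K[0,0]*z,(v-K[1,2])/K[1,1]*z,z],1)
    return (X-t)@R, p[v,u]
def bars(W,C,x0=.42,x1=.70,y0=-.03,y1=.25,zlo=.135,zhi=.22):
    s=(W[:,0]>x0)&(W[:,0]<x1)&(W[:,1]>y0)&(W[:,1]<y1)&(W[:,2]>zlo)&(W[:,2]<zhi)&(C.max(1)<75)
    P=W[s]; g=np.zeros((300,300),np.uint8)
    ij=((P[:,:2]-[x0,y0])/.001).astype(int).clip(0,299); g[ij[:,1],ij[:,0]]=255
    g=cv2.morphologyEx(g,cv2.MORPH_CLOSE,np.ones((5,5)))
    n,l=cv2.connectedComponents(g); L=l[ij[:,1],ij[:,0]]; out=[]
    for i in range(1,n):
        Q=P[L==i]
        if len(Q)<80: continue
        zt=np.percentile(Q[:,2],90); T=Q[Q[:,2]>zt-.006]
        (c,wh,a)=cv2.minAreaRect((T[:,:2]*1000).astype(np.float32))
        if wh[0]<wh[1]: a+=90
        a=(a+90)%180-90
        e=np.linalg.eigh(np.cov(T[:,:2].T))[1][:,1]; b=np.degrees(np.arctan(e[1]/e[0]))
        out.append((np.round(c,1),np.round(wh,1),round(a,1),round(b,1),round(zt,4),len(T),np.round(T[:,:2].mean(0)*1e3,1))); print(*out[-1])
    return out
E
python3 - <<'E'
from h import *
f=np.load('w.npz'); W,C=cloud(f['p'],f['d'],f['K'],f['R'],f['t'])
bars(W,C)
# lid circle
s=(abs(W[:,2]-.0)<.003)&(abs(W[:,0]-.4)<.03)&(abs(W[:,1]-.1)<.1); print('table z',np.median(W[s,2]))
E
```

```text
[607.7 -15.9] [11.2 24.3] -62.8 -60.4 0.1537 122 [607.6 -16.1]
[591.5  14.1] [12.1 30. ] -61.9 -63.0 0.1534 188 [590.7  15.4]
[566.1  98.6] [14.  59.3] -49.1 -49.1 0.1908 624 [565.1  99.7]
[464.9 118.2] [61.5 13.5] 2.3 2.3 0.1536 482 [464.5 119. ]
[633.6 175.2] [61.5 12.1] 65.2 65.7 0.1532 516 [633.2 176.3]
table z 0.00011787117778797935
```

```bash
cat >> h.py <<'E'
def st(tag=''):
    print(tag,'t%.2f'%m.current_time(),'p',np.round(m.current_ee_pos()*1e3,1),'F',np.round(m.current_force(),1),'T',np.round(m.current_ft_torque(),2),'w%.3f'%m.current_grip_width(),flush=True)
AX=np.array([.566,.0982])
E
python3 - <<'E'
from h import *
Y=np.radians(40.9)
m.move_ptp([*AX,.24],Rd(Y)); st()
m.move_l([*AX,.169],max_speed=.1); st('down')
m.set_gripper(0.0,60); st('closed')
m.move_l([*AX,.166],max_speed=.02); st('-3')
m.move_l([*AX,.164],max_speed=.02); st('-5')
print(m.current_qpos())
E
```

```text
t4.50 p [566.3  98.2 241.2] F [-0.3  0.4  0.5] T [ 0.05 -0.01  0.  ] w0.997
down t5.36 p [566.4  98.3 169.8] F [1.  0.4 0.6] T [ 0.02 -0.02  0.03] w1.000
closed t6.01 p [566.3  98.4 169.3] F [0.3 2.7 1.9] T [ 0.31 -0.15 -0.03] w0.147
-3 t6.31 p [566.4  98.4 166.4] F [0.2 2.6 5.7] T [ 0.43 -0.07  0.01] w0.149
-5 t6.56 p [566.6  98.4 165.8] F [-5.   1.9 18.3] T [0.27 0.91 0.  ] w0.151
[ 9.09980145e-02  4.68631496e-01  1.64998237e+00  2.34664756e-04
  1.02087861e+00 -6.23115462e-01]
```

Run:
```python
from h import *
Y=np.radians(40.9)
for i in range(1,15):
    y=Y-0.07*i
    m.move_l([*AX,.1635],Rd(y),max_speed=.03); st('%.2f'%(Y-y))
    if m.current_ee_pos()[2]<.1646 and m.current_force()[2]<10: print('in slot?'); break
```

```text
0.07 t6.81 p [566.7  98.5 165.7] F [-4.6  2.8 22.1] T [ 0.26  1.05 -0.15] w0.153
0.14 t7.06 p [566.7  98.4 165.6] F [-4.2  3.2 21.3] T [ 0.38  0.93 -0.12] w0.147
0.21 t7.31 p [566.7  98.5 165.2] F [-2.1  1.8 17.3] T [ 0.41  0.69 -0.17] w0.149
0.28 t7.56 p [566.6  98.5 164.5] F [0.4 2.7 9.6] T [ 0.57  0.12 -0.08] w0.149
in slot?
```

Run:
```python
from h import *
Y=np.radians(40.9)
for i in range(4,15):
    y=Y-0.07*i
    if i>4: m.move_l([*AX,.1635],Rd(y),max_speed=.03)
    m.move_l([*AX,.161],max_speed=.03); st('%.2f'%(Y-y))
    p=m.current_ee_pos();F=m.current_force()
    if p[2]<.1625 and F[2]<13: print('in slot?'); break
    if F[2]>45: m.move_l([*AX,.1635])
```

```text
0.28 t7.81 p [566.4  98.5 161.1] F [4.  4.6 0.5] T [ 0.73 -0.69 -0.22] w0.153
in slot?
```

Run:
```python
from h import *
st()
for z in (.158,.155,.1535):
    m.move_l([*AX,z],max_speed=.03); m.dwell(.1); st(z)
```

```text
t7.81 p [566.4  98.5 161.1] F [4.  4.6 0.5] T [ 0.73 -0.69 -0.22] w0.153
0.158 t8.16 p [566.5  98.5 158.4] F [2.5 4.5 5.2] T [ 0.74 -0.43 -0.12] w0.148
0.155 t8.51 p [566.5  98.5 155.5] F [1.9 4.1 7. ] T [ 0.78 -0.3  -0.11] w0.149
0.1535 t8.86 p [566.6  98.5 154.7] F [-0.9  4.1 13.1] T [ 0.66  0.16 -0.14] w0.145
```

Run:
```python
from h import *
for z in (.152,.1505,.149):
    m.move_l([*AX,z],max_speed=.03); m.dwell(.1); st(z)
    if m.current_force()[2]>38: break
```

```text
0.152 t9.21 p [566.8  98.5 154.6] F [-6.   3.7 26.5] T [ 0.53  1.13 -0.19] w0.150
0.1505 t9.56 p [567.   98.5 154.4] F [-11.4   2.4  39.1] T [ 0.41  1.97 -0.09] w0.150
```

Run:
```python
from h import *
Y=np.radians(40.9)-.28
m.move_l([*AX,.152],max_speed=.03)
for a in np.arange(.1,.86,.08):
    m.move_l([*AX,.152],Rd(Y-a),max_speed=.03); R=m.current_tcp_rot(); st('%.2f act %.3f'%(a,Y-np.arctan2(R[1,1],R[0,1])))
    if abs(m.current_ft_torque()[2])>1.0: print('stop'); break
```

```text
0.10 act 0.101 t10.06 p [566.9  98.5 154.5] F [-5.3  3.3 26.4] T [ 0.62  1.08 -0.  ] w0.146
0.18 act 0.180 t10.31 p [567.   98.6 154.6] F [-4.2  3.9 25.2] T [ 0.63  1.   -0.06] w0.147
0.26 act 0.260 t10.56 p [567.   98.6 154.6] F [-4.1  3.6 25. ] T [0.63 0.91 0.05] w0.151
0.34 act 0.340 t10.81 p [567.   98.6 154.5] F [-3.5  4.3 24.9] T [ 0.62  0.94 -0.  ] w0.152
0.42 act 0.420 t11.06 p [567.1  98.6 154.5] F [-2.6  4.5 25.6] T [ 0.67  0.83 -0.02] w0.149
0.50 act 0.500 t11.31 p [567.1  98.6 154.6] F [-2.8  3.8 26.1] T [ 0.69  0.79 -0.02] w0.148
0.58 act 0.580 t11.56 p [567.2  98.6 154.6] F [-2.7  3.7 25.3] T [ 0.72  0.69 -0.03] w0.147
0.66 act 0.660 t11.81 p [567.2  98.6 154.6] F [-2.7  4.1 23.8] T [ 0.72  0.67 -0.04] w0.147
0.74 act 0.740 t12.06 p [567.3  98.6 154.6] F [-1.9  3.4 24.2] T [ 0.7   0.67 -0.  ] w0.149
0.82 act 0.819 t12.31 p [567.3  98.6 154.6] F [-2.6  4.  24.6] T [0.7  0.59 0.44] w0.151
```

Run:
```python
from h import *
Y=np.radians(40.9)-.28-.80
m.move_l([*AX,.1568],Rd(Y),max_speed=.03); st()
m.set_gripper(.6); m.dwell(.1); st('open')
m.move_l([*AX,.26],max_speed=.2); m.dwell(.2)
m.move_ptp([0.49,0.1,0.37],Rd(0.2))
k=m.get_calibration('wrist'); p,d=m.grab_frame('wrist')
np.savez('w2.npz',p=p,d=d,K=k['camera_matrix'],R=k['R'],t=k['t'])
cv2.imwrite('pics/d.png',p[:,:,::-1])
bars(*cloud(p,d,k['camera_matrix'],k['R'],k['t'])); st()
```

```text
t12.62 p [567.1  98.5 157.6] F [2.9 4.3 7.4] T [ 0.84 -0.62  0.28] w0.151
open t13.17 p [565.9  98.1 156.7] F [0.1 0.6 0.5] T [ 0.03 -0.03 -0.01] w0.601
[591.   15.5] [12.3 27.5] -61.5 -55.0 0.1533 180 [589.9  17.8]
[567.1  97.8] [59.7 14.7] 70.7 70.4 0.1793 704 [566.1  99. ]
[587.7  91.3] [41.9 14. ] 70.6 70.3 0.1555 241 [586.1  91.8]
[465.  117.9] [61.  14.2] 2.6 2.3 0.1534 564 [464.7 119.1]
[633.5 175.3] [61.5 12.4] 65.9 65.7 0.1533 599 [633.1 176.2]
 t14.68 p [490.1  99.9 368.6] F [ 0.4 -0.2  0.1] T [ 0.01  0.01 -0.01] w0.599
```

View pics/d.png

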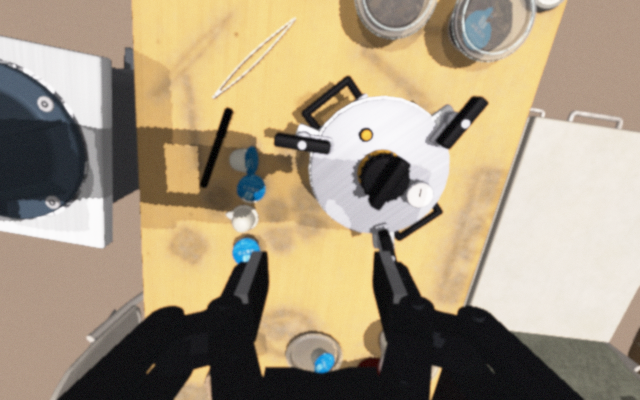

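```bash
cat >> h.py <<'E'
def clamp(c,bar0,travel,effort=70,z=.132):
    y0=np.radians(bar0+90) if bar0<-45 else np.radians(bar0-90)
    m.set_gripper(.6); m.move_ptp([*c,.22],Rd(y0)); m.move_l([*c,z],max_speed=.12); st('at')
    m.set_gripper(0.,effort); st('grip')
    f=m.current_ft_torque()[2]
    for a in list(np.arange(.2,travel-.1,.2))+list(np.arange(travel-.1,travel+.11,.05)):
        m.move_l([*c,z],Rd(y0+a),max_speed=.03); R=m.current_tcp_rot()
        st('%.2f act %.3f'%(a,np.arctan2(R[1,1],R[0,1])-y0))
        if a>.6*travel and abs(m.current_ft_torque()[2])>1.2: print('stop');break
    m.set_gripper(.6); m.dwell(.05); st('rel'); m.move_l([*c,.22],max_speed=.2)
E
python3 - <<'E'
from h import *
clamp([.465,.118],2.4,1.45-.24)
E
```

```text
at t17.33 p [465.4 118.1 132.6] F [ 0.6 -0.2  0. ] T [ 0.01 -0.02 -0.01] w0.603
grip t17.76 p [465.2 118.2 132.7] F [-2.3  1.5  5.4] T [ 0.16  0.31 -0.02] w0.144
0.20 act 0.201 t18.11 p [465.2 118.2 132.7] F [-2.5  1.4  5.5] T [0.33 0.3  0.25] w0.147
0.40 act 0.401 t18.46 p [465.2 118.3 132.7] F [-2.   1.5  6.1] T [0.33 0.34 0.25] w0.146
0.60 act 0.601 t18.81 p [465.2 118.3 132.7] F [-1.5  1.8  5.5] T [0.39 0.33 0.23] w0.149
0.80 act 0.801 t19.16 p [465.2 118.3 132.7] F [-2.4  1.9  6.2] T [0.41 0.33 0.2 ] w0.145
1.00 act 1.001 t19.51 p [465.2 118.3 132.7] F [-2.6  3.   6.2] T [0.39 0.37 0.23] w0.144
1.11 act 1.111 t19.77 p [465.2 118.3 132.7] F [-2.2  1.8  6.4] T [0.46 0.33 0.27] w0.146
1.16 act 1.160 t20.02 p [465.2 118.4 132.7] F [-2.8  2.3  6.1] T [0.43 0.4  0.07] w0.144
1.21 act 1.210 t20.27 p [465.2 118.3 132.7] F [-2.6  3.   6. ] T [0.43 0.41 0.13] w0.144
1.26 act 1.258 t20.52 p [465.1 118.3 132.7] F [-2.5  1.6  7.4] T [ 0.36  0.42 -1.28] w0.149
stop
rel t21.02 p [465.  118.  131.9] F [-1.3  0.4 -0.1] T [-0.02 -0.05  0.01] w0.598
```

```bash
python3 - <<'E'
from h import *
clamp([.6335,.1752],65.6,1.45-.29)
E
python3 - <<'E'
from h import *
clamp([.5992,.0],-62.3,1.45-.15)
E
```

```text
at t23.46 p [633.9 175.2 132.9] F [0.1 0.5 0.6] T [ 0.01 -0.04  0.03] w0.600
grip t23.88 p [634.7 174.9 133. ] F [ 4.9 -1.8  0.9] T [-0.26 -0.64  0.05] w0.147
0.20 act 0.201 t24.23 p [635.  174.8 133. ] F [ 6.9 -2.9  0. ] T [-0.38 -0.77  0.28] w0.146
0.40 act 0.401 t24.58 p [635.3 174.7 133. ] F [ 7.9 -1.9 -1.5] T [-0.44 -1.15  0.22] w0.144
0.60 act 0.601 t24.93 p [635.6 174.7 133. ] F [10.2 -2.3 -1.3] T [-0.45 -1.4   0.25] w0.146
0.80 act 0.801 t25.28 p [635.8 174.8 133.1] F [10.8 -2.3 -1.2] T [-0.44 -1.58  0.2 ] w0.148
1.00 act 1.001 t25.63 p [635.9 174.9 133.1] F [12.4 -1.8 -1.9] T [-0.33 -1.71  0.27] w0.150
1.06 act 1.060 t25.88 p [636.  175.  133.2] F [11.9 -0.8 -2.5] T [-0.26 -1.84  0.16] w0.139
1.11 act 1.110 t26.13 p [636.  175.1 133.2] F [12.1  0.6 -1.6] T [-0.18 -1.84  0.07] w0.147
1.16 act 1.160 t26.38 p [636.  175.1 133.2] F [13.3 -0.1 -2.1] T [-0.16 -1.83 -0.12] w0.145
1.21 act 1.208 t26.63 p [635.6 175.6 133. ] F [ 8.9  2.4 -2.4] T [ 0.29 -1.45 -1.27] w0.142
stop
rel t27.14 p [633.4 175.2 132. ] F [-0.8  0.3 -0.4] T [ 0.04 -0.02  0.02] w0.602
at t29.57 p [5.997e+02 2.00
[... 426 characters left out ...]
.04 -0.05  0.24] w0.146
0.80 act 0.801 t31.40 p [ 5.997e+02 -3.000e-01  1.329e+02] F [0.8 0.3 7. ] T [-0.12 -0.03  0.3 ] w0.145
1.00 act 1.001 t31.75 p [ 5.997e+02 -4.000e-01  1.329e+02] F [-0.6 -0.9  7.4] T [-0.27  0.02  0.27] w0.143
1.20 act 1.201 t32.10 p [599.7  -0.6 132.9] F [ 0.7 -1.7  7.6] T [-0.43 -0.06  0.25] w0.143
1.25 act 1.250 t32.35 p [599.8  -0.7 132.9] F [ 0.4 -2.4  5.8] T [-0.46 -0.11  0.1 ] w0.144
1.30 act 1.300 t32.60 p [599.8  -0.7 132.9] F [ 0.  -2.3  6.8] T [-0.5  -0.11 -0.09] w0.146
1.35 act 1.347 t32.85 p [599.8  -0.7 132.9] F [ 0.8 -2.2  7.2] T [-0.48 -0.12 -1.49] w0.149
stop
rel t33.36 p [5.991e+02 1.000e-01 1.319e+02] F [ 0.1 -0.4 -0.5] T [-0.   -0.02  0.03] w0.596
```

All three reached their stops. I'll check with the wrist camera before handing in.

Run:
```python
from h import *
m.move_ptp([0.49,0.1,0.40],Rd(0.2))
k=m.get_calibration('wrist'); p,d=m.grab_frame('wrist')
cv2.imwrite('pics/e.png',p[:,:,::-1])
bars(*cloud(p,d,k['camera_matrix'],k['R'],k['t'])); st()
for c,n in (('wrist','steriliser'),('wrist','steriliser_side')):
    print(n,[(np.round(r['at'],3).tolist(),round(r['confidence'],2)) for r in m.look_for(c,n)][:5])
```

```text
[5.995e+02 4.000e-01] [60.7 12.5] 12.5 12.5 0.1531 374 [598.7   1.7]
[566.6  97.5] [59.5 14.4] 71.1 71.0 0.1793 595 [565.7  98.8]
[587.   90.7] [43.1 14.4] 70.8 70.4 0.1554 228 [585.3  91.6]
[459.4 100.3] [27.4 13.7] 70.8 69.4 0.1534 216 [459.1  99.8]
[469.6 132.6] [30.1 13.7] 72.1 68.7 0.1536 245 [469.6 134.4]
[632.8 176.2] [11.9 61.4] -47.8 -47.5 0.1533 490 [631.4 176.5]
 t35.60 p [490.1  99.8 399.3] F [-0.5  0.   0.2] T [ 0.04 -0.02 -0.01] w0.599
steriliser [([0.562, 0.114, 0.12], 0.74)]
steriliser_side [([0.566, 0.112, 0.117], 0.85), ([0.634, 0.173, 0.151], 0.7)]
```

View pics/e.png

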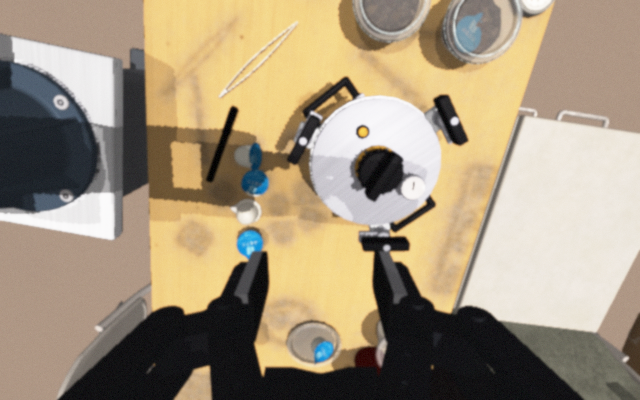

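Run:
```python
from h import *
m.sign_off()
```

```text
the job is handed in; nothing more can be done
```

The vent is locked down, all three clamps are turned to their end stops, and I handed the job in at about 36 s of the 72 s limit.

- **Vent:** I pressed the cap and turned it clockwise. It dropped into its slots about 0.28 rad on. I then pushed it to the stop with about 39 N, turned it 0.82 rad clockwise to the hard stop and let go. The last depth picture puts the bar's top about 11.5 mm below where it started. That is short of the nominal 12 mm but above the 10.5 mm limit. The reading was the same before and after the clamps were turned.
- **Clamps:** I turned them in the order b, a, c, each until the torque jumped at its end stop. In the last picture the bars stand about 83° (roughly 1.45 rad) from radial. Clamp b's bar showed in two pieces, so its angle is less certain: 1.43 to 1.45 rad depending on how I measured it. All three are past 1.35 rad.
- **Steriliser and bystanders:** The centre worked out from the three clamps moved by less than 1 mm and less than 1°. The detector's readings for the pot and its rim mark differ from the start by 3 to 6 mm, close to its 4 mm accuracy. The jars look unmoved in the picture. I did not measure the canister and cup again, but the arm stayed well above them. The arm was clear of everything when I handed in.

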